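# Make up the table caddy

### The arm

A 6-joint arm with a two-finger parallel gripper is mounted at the origin on a cart in front of the work surface, level with it; the furniture and walls round the work are solid. World frame = base frame: x ahead of the robot, y to its left, z up, the work surface at z = 0. Lengths are in m, angles in rad, forces in N, time in s.
With the tool pointing down it reaches from about 0.3 to 1 m from the base axis. Payload 5.1 kg.
Tool frame: the origin (TCP) lies where the fingers leave the gripper's body, on its centre line; the fingertips stand 78 mm ahead of it and the grasp point (between the pads) lies 59 mm ahead of it; z points along the fingers, y is the line along which they close (so a half turn about z gives the same grasp; the last joint's range is limited). The gripper opens to 95 mm and grips with 3 to 60 N. Pads are 20 mm wide; open, the fingers measure 119 mm over their backs; the gripper's body (75 mm by 180 mm) begins 59 mm behind the grasp point.
Start: joints at [1.238, 0.124, 1.65, -0, 1.367, -0.083], TCP at [0.161, 0.63, 0.292] pointing down, gripper open.
Joint ranges: [-2.61, 2.61], [-1.02, 2.33], [0.03, 2.71], [-1.35, 4.49], [0.32, 2.68], [-2.91, 2.91]. Speed limits (rad/s): [2.57, 2.57, 3.14, 3.14, 3.14, 3.14].

### API

Orientations are given as a unit quaternion [x, y, z, w].
In Python, from cell import state, viewer, robot, boxes_of, masks_of, mark_of gives the robot as it stands. The module is installed in compiled form; this text tells all that it offers.
- The arm moves only by the tool step_arm, never from a script. Its argument "motion" is a list of rows, each an object of numbers: "x", "y", "z": the shift along the tool's x, y, z in m; "spin": the turn about the tool's z in rad. A call has 1 to 12 rows; each row is the pose to reach, as a shift and turn from the pose commanded when the call began, along the tool's axes at that moment; what a row does not reach only later rows make up. A row lasts 1/12 s, in which the tool goes at most 41.7 mm and 7.16 degrees, less where a joint would pass 70% of its speed; a pose out of reach is approached as far as the arm can. A call with a gripper value outside its range is refused whole. "grip" is the opening, from 0 (shut) to 1 (fully open), set as the call begins (left out, the last holds). The fingers move at their own pace and stop on an object; the grip force is fixed at half the most. Time passes only in rows, so rows that repeat a pose let the fingers close. It gives the time, the measured TCP pose, the force, the opening and the grip force at its end, in the units of the state.
- state(): the state, without advancing time (a new reading comes with each control period).
- viewer.snapshot(name): name is "side" or "top"; returns the picture (400x640x3 uint8, red, green, blue); there is no depth.
- viewer.camera_model(name): a dict with "fx", "fy", "cx", "cy" (pixels), "distortion" ([k1, k2, p1, p2, k3] as OpenCV has them; the pictures are not rectified), "extrinsics" (4x4, takes a point from camera to world coordinates). Camera axes: x right, y down, z forward; pixel columns grow to the right and rows downward; lengths in m; the calibration is good to about 2 mm. A picture is of the moment at which its call begins. camera_model takes no time and is no camera call.
- robot.sign_off(): hands the job in; it is judged then, once.
Trained networks look in the newest picture that a camera, given by its name, has taken for a name from the list of things; names that differ only in an ending like _2 or _b are one class to them, and where a whole thing is asked for, a point or a joint stands for the part that bears it (a point fixed in the world has none). Each returns a list of dicts, best first, with "p" (0 to 1); they miss things now and then, are a little off and sometimes report something else, mostly with a low value. They report only what shows in the picture. A call takes as long as a camera call. They do not tell look-alikes from the thing itself.
- boxes_of(camera, query): "at" ([x, y, z] in m, in world coordinates, good to about 4 mm: the middle of the surface that is visible of it).
- masks_of(camera, query): "mask" (400x640 bool, what is visible of it).
- mark_of(camera, query): "at" ([x, y, z] in m, in world coordinates, good to about 4 mm: a listed point, or the origin of a listed thing).
The state is a dict: "clock": time; "qpos": joint angles; "qd": joint speeds; "joint_torque": joint torques, N m; "eef_pos": TCP position; "orientation": TCP orientation; "force": force on the tool from outside, world axes, zero at the start; "wrist_torque": the same for the moment, N m; "width": finger opening in m; "grip_force": force on a finger pad.
Only numpy, scipy, OpenCV 4.12 (cv2) and the standard library are available. Lean on these libraries where they do the work, as an engineer would, in place of code of your own. Each camera call takes 0.05 s, during which the arm holds its last target. There are 200 camera calls.

### The job

Make up the caddy for a table: stand the steel shakers with the red, green and yellow lids upright in the caddy, each down in the cup of its lid's colour, and lay the lemon in the white dish. The blue-lidded shaker and the red-capped jar of capers do not belong in it: leave them standing where they are.

Things in the scene. Friction and masses are not known exactly. Their poses are not given: they have to be found in the camera images.
- red_shaker_mid (a point): Seasoning shaker to go into the caddy: upright steel cylinder 48 mm across and 85 mm tall with a red perforated lid (49 mm across, the top 21 mm). About 0.16 kg. The point is its centre, half-way up; z is its upright axis.
- green_shaker_mid (a point): Seasoning shaker to go into the caddy: upright steel cylinder 48 mm across and 85 mm tall with a green perforated lid (49 mm across, the top 21 mm). About 0.16 kg. The point is its centre, half-way up; z is its upright axis.
- yellow_shaker_mid (a point): Seasoning shaker to go into the caddy: upright steel cylinder 48 mm across and 85 mm tall with a yellow perforated lid (49 mm across, the top 21 mm). About 0.16 kg. The point is its centre, half-way up; z is its upright axis.
- lemon_mid (a point): Whole yellow lemon, 72 mm long, 57 mm wide, 58 mm high, lying on its side, about 0.11 kg. The point is its centre; its x axis is the long way at the start, so grip it along its y axis (57 mm).
- red_cup_floor (a point): Red round cup fixed in the caddy: inside 64 mm across and 18 mm deep, wall 4 mm, rim 22 mm above its underside and 26 mm above the worktop. The point is the centre of its inner floor, 8 mm above the worktop. x and y run along the caddy's sides.
- green_cup_floor (a point): Green round cup fixed in the caddy: inside 64 mm across and 18 mm deep, wall 4 mm, rim 22 mm above its underside and 26 mm above the worktop. The point is the centre of its inner floor, 8 mm above the worktop. x and y run along the caddy's sides.
- yellow_cup_floor (a point): Yellow round cup fixed in the caddy: inside 64 mm across and 18 mm deep, wall 4 mm, rim 22 mm above its underside and 26 mm above the worktop. The point is the centre of its inner floor, 8 mm above the worktop. x and y run along the caddy's sides.
- lemon_dish_floor (a point): Shallow white dish fixed in the caddy: 100 mm across at its rim, 80 mm across on its flat inner floor, rim 10 mm above its underside and 14 mm above the worktop. The point is the centre of its inner floor, 7 mm above the worktop. The caddy is a steel tray 235 mm square, rim 16 mm high, fixed; its three cups and dish stand on the corners of a 108 mm square, in varying order.
- blue_shaker_mid (a point): Look-alike that does not belong in the caddy: the same steel shaker (48 x 85 mm) with a blue lid, loose. The point is its centre, half-way up.
- caper_jar_mid (a point): Look-alike that does not belong in the caddy: fat glass jar of capers with a red cap, 84 mm across and 109 mm tall, 0.55 kg, loose. The point is its centre, half-way up.
Things that resemble listed ones, but are neither listed nor needed, are in the scene too. Of the things like the part that bears green_cup_floor, leave any that is black, pink or purple; of the rest the larger one is meant.

How it is judged:
At the end, for the whole second after the job is handed in: Each red-, green- and yellow-lidded shaker stands upright on the floor of its own colour's cup (centre within 12 mm of the axis, 0.1 rad); the lemon lies in the white dish within 25 mm of its centre; the blue-lidded shaker and caper jar stand upright within 30 mm of their start (horizontal distance between red_shaker_mid and red_cup_floor below 0.012 m and z of red_shaker_mid in the frame of red_cup_floor between 0.037 and 0.048 m and angle between each of red_shaker_mid, green_shaker_mid, yellow_shaker_mid, blue_shaker_mid, caper_jar_mid's own z axis and vertical below 0.1 rad and horizontal distance between green_shaker_mid and green_cup_floor below 0.012 m and z of green_shaker_mid in the frame of green_cup_floor between 0.037 and 0.048 m and horizontal distance between yellow_shaker_mid and yellow_cup_floor below 0.012 m and z of yellow_shaker_mid in the frame of yellow_cup_floor between 0.037 and 0.048 m and horizontal distance between lemon_mid and lemon_dish_floor below 0.025 m and z of lemon_mid in the frame of lemon_dish_floor between 0.02 and 0.042 m and distance of each of blue_shaker_mid, caper_jar_mid from where it was at the start of the episode below 0.03 m); the robot touches nothing.
It fails at once if the blue-lidded shaker is shifted more than 30 mm or tipped (distance of blue_shaker_mid from where it was at the start of the episode above 0.03 m or angle between blue_shaker_mid's own z axis and vertical above 0.35 rad).
It fails at once if the caper jar is shifted more than 30 mm or tipped (distance of caper_jar_mid from where it was at the start of the episode above 0.03 m or angle between caper_jar_mid's own z axis and vertical above 0.35 rad).
It also fails if it takes over 112 s, if anything falls off the work surface, if the arm or the gripper's body presses on something with over 40 N, if the wrist force passes 120 N, or if a joint passes its speed limit or range.

## Working session

There is one attempt and no reset: what is moved stays moved. The work goes in short steps, Python scripts to look and compute and a tool call to move; the robot and the scene stay as the last step left them, time stands still between calls to the robot, and variables do not carry over. Pictures are saved under pics/ and viewed, at most 14 in all, crops included, and the job is handed in when it is done.

Besides the shell and the picture viewer there is one more tool, called after "Emit:" in YAML: its name, and indented under it one key for each argument. step_arm: Moves the arm, as the interface text tells. Its arguments: {"type":"object","properties":{"motion":{"type":"array"},"grip":{"type":"number"}},"required":["motion"]}

```bash
mkdir -p pics; cat > h.py <<'E'
import cv2,numpy as np
from cell import *
def save(cam,name):
    im=viewer.snapshot(cam); cv2.imwrite('pics/'+name+'.png',im[:,:,::-1]); return im
def pix(cam,P):
    m=viewer.camera_model(cam);T=np.linalg.inv(np.array(m['extrinsics']))
    K=np.array([[m['fx'],0,m['cx']],[0,m['fy'],m['cy']],[0,0,1.]])
    r,_=cv2.Rodrigues(T[:3,:3]); p,_=cv2.projectPoints(np.array(P,float).reshape(-1,1,3),r,T[:3,3],K,np.array(m['distortion'],float))
    return p.reshape(-1,2)
def world(cam,uv,z):
    m=viewer.camera_model(cam);E=np.array(m['extrinsics'])
    K=np.array([[m['fx'],0,m['cx']],[0,m['fy'],m['cy']],[0,0,1.]])
    p=cv2.undistortPoints(np.array(uv,float).reshape(-1,1,2),K,np.array(m['distortion'],float)).reshape(-1,2)
    d=np.c_[p,np.ones(len(p))]@E[:3,:3].T
    return E[:3,3]+d*((z-E[2,3])/d[:,2])[:,None]
E
python3 - <<'E'
from h import *
save('top','top0');save('side','side0')
for c in('top','side'):
  print(c,np.round(np.array(viewer.camera_model(c)['extrinsics'])[:3],2).tolist())
  for q in 'red_shaker_mid green_shaker_mid yellow_shaker_mid lemon_mid red_cup_floor green_cup_floor yellow_cup_floor lemon_dish_floor blue_shaker_mid caper_jar_mid'.split():
    print(q,[(np.round(d['at'],3).tolist(),round(d['p'],2),pix(c,d['at']).round().astype(int).tolist()) for d in mark_of(c,q)])
s=state();print(s['clock'],s['eef_pos'],s['orientation'])
E
```

```text
top [[0.09, -0.95, 0.31, 0.17], [-1.0, -0.08, 0.02, -0.07], [0.01, -0.31, -0.95, 1.39]]
red_shaker_mid [([0.58, -0.19, 0.042], 0.81, [[361, 206]]), ([0.458, 0.099, 0.008], 0.32, [[271, 236]])]
green_shaker_mid [([0.572, 0.392, 0.046], 0.63, [[188, 193]]), ([0.502, -0.001, 0.01], 0.44, [[302, 226]])]
yellow_shaker_mid [([0.447, -0.331, 0.038], 0.76, [[402, 249]])]
lemon_mid [([0.449, -0.191, 0.03], 0.79, [[358, 245]])]
red_cup_floor [([0.459, 0.098, 0.008], 0.93, [[272, 236]])]
green_cup_floor [([0.728, -0.282, 0.002], 0.75, [[388, 172]]), ([0.533, 0.286, -0.001], 0.6, [[220, 211]]), ([0.739, 0.063, 0.006], 0.59, [[291, 160]]), ([0.583, -0.463, 0.004], 0.59, [[439, 215]]), ([0.5, -0.003, 0.012], 0.58, [[303, 227]])]
yellow_cup_floor [([0.565, 0.135, 0.009], 0.9, [[265, 205]]), ([0.605, 0.032, 0.006], 0.7, [[296, 197]]), ([0.448, -0.191, 0.028], 0.65, [[358, 246]])]
lemon_dish_floor [([0.604, 0.033, 0.005], 0.59, [[296, 197]])]
blue_shaker_mid [([0.432, 0.398, 0.043], 0.74, [[178, 234]]), ([0.573, 0.392, 0.042], 0.5, [[188, 193]])]
caper_jar_mid [([0.589, -0.323, 0.059], 0.74, [[402, 2
[... 294 characters left out ...]
d [([0.448, -0.181, 0.031], 0.77, [[296, 255]])]
red_cup_floor [([0.462, 0.098, 0.007], 0.54, [[265, 206]])]
green_cup_floor [([0.732, -0.281, 0.004], 0.8, [[403, 255]]), ([0.506, -0.0, 0.008], 0.77, [[289, 219]]), ([0.742, 0.06, 0.004], 0.66, [[345, 193]]), ([0.534, 0.288, 0.006], 0.65, [[266, 174]])]
yellow_cup_floor [([0.565, 0.135, 0.004], 0.52, [[290, 193]])]
lemon_dish_floor [([0.601, 0.032, 0.007], 0.72, [[312, 206]]), ([0.587, -0.321, 0.055], 0.71, [[369, 268]])]
blue_shaker_mid [([0.435, 0.4, 0.047], 0.71, [[230, 156]])]
caper_jar_mid [([0.591, -0.32, 0.051], 0.71, [[370, 268]])]
1.1 [0.16067041 0.62980791 0.29226973] [ 1.24567141e-01  9.92211181e-01 -2.67723316e-06 -6.57718522e-06]
```

View pics/top0.png

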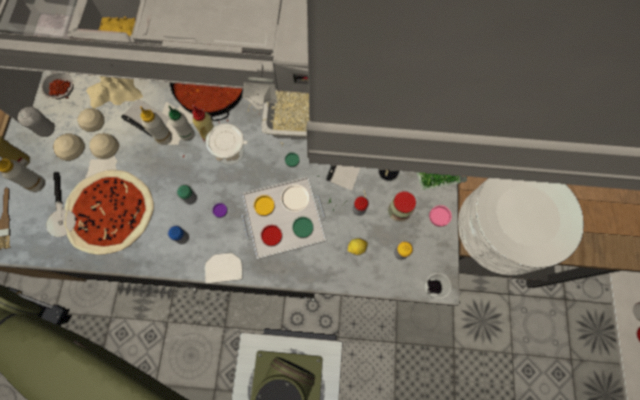

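View pics/side0.png

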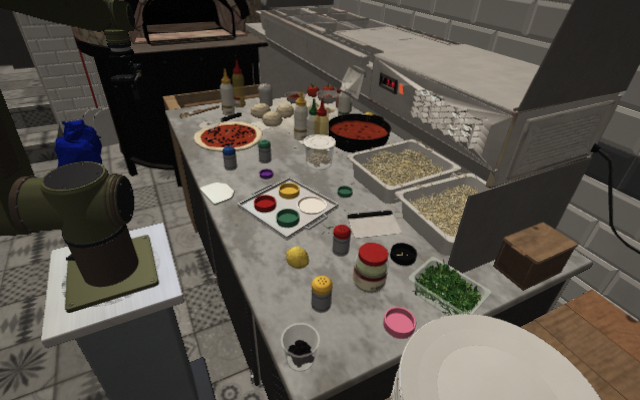

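```bash
python3 - <<'E'
from h import *
t=cv2.imread('pics/top0.png');s=cv2.imread('pics/side0.png')
a=cv2.resize(t[140:290,160:460],(800,400),interpolation=cv2.INTER_CUBIC)
b=cv2.resize(s[130:330,180:460],(800,571),interpolation=cv2.INTER_CUBIC)
cv2.imwrite('pics/c1.png',a);cv2.imwrite('pics/c2.png',cv2.resize(s[0:300,380:640],(520,600)))
# colour-blob estimates
viewer.snapshot('top');viewer.snapshot('side')
for c in('top','side'):
  for q,z in dict(red_cup_floor=.017,green_cup_floor=.017,yellow_cup_floor=.017,lemon_dish_floor=.012,lemon_mid=.03).items():
    for d in masks_of(c,q)[:5]:
      m=cv2.moments(d['mask'].astype(np.uint8),True)
      if not m['m00']:continue
      uv=[m['m10']/m['m00'],m['m01']/m['m00']]
      ys,xs=np.nonzero(d['mask']);W=world(c,np.c_[xs,ys],z)[:,:2];w,v=np.linalg.eigh(np.cov(W.T))
      print(c,q,round(d['p'],2),np.round(uv),world(c,uv,z)[0].round(3),'4sd',(4*np.sqrt(w)).round(3),'ang',round(np.degrees(np.arctan2(v[1,1],v[0,1]))),int(m['m00']))
E
```

```text
top red_cup_floor 0.7 [272. 235.] [0.459 0.097 0.017] 4sd [0.07  0.077] ang -155 374
top green_cup_floor 0.89 [440. 216.] [ 0.577 -0.461  0.017] 4sd [0.072 0.081] ang 130 383
top green_cup_floor 0.71 [220. 210.] [0.53  0.282 0.017] 4sd [0.049 0.054] ang -137 175
top green_cup_floor 0.66 [292. 160.] [0.736 0.06  0.017] 4sd [0.05  0.056] ang -173 164
top green_cup_floor 0.59 [302. 227.] [ 0.496 -0.001  0.017] 4sd [0.072 0.077] ang -147 378
top green_cup_floor 0.48 [388. 175.] [ 0.71  -0.282  0.017] 4sd [0.045 0.071] ang 92 184
top yellow_cup_floor 0.6 [264. 206.] [0.56  0.136 0.017] 4sd [0.072 0.079] ang -165 370
top lemon_dish_floor 0.65 [295. 198.] [0.599 0.035 0.012] 4sd [0.095 0.095] ang 65 567
top lemon_mid 0.75 [358. 247.] [ 0.444 -0.189  0.03 ] 4sd [0.059 0.069] ang 118 294
side red_cup_floor 0.87 [265. 204.] [0.46  0.096 0.017] 4sd [0.075 0.101] ang 71 327
side green_cup_floor 0.87 [403. 254.] [ 0.727 -0.287  0.017] 4sd [0.073 0.101] ang -138 514
side green_cup_floor 0.8 [287. 218.] [ 0.497 -0.005  0.017] 4sd [0.077 0.102] ang 65 394
side green_cup_floor 0.68 [345. 192.] [0.736 0.048 0.017] 4sd [0.054 0.075] ang 63 146
side green_cup_floor 0.65 [400. 323.] [ 0.578 -0.466  0.017] 4sd [0.075 0.093] ang -141 885
side green_cup_floor 0.36 [230. 158.] [0.441 0.441 0.017] 4sd [0.055 0.218] ang 77 295
side yellow_cup_floor 0.57 [289. 191.] [0.563 0.134 0.017] 4sd [0.074 0.103] ang 65 281
side lemon_dish_floor 0.6 [297. 258.] [ 0.454 -0.172  0.012] 4sd [0.057 0.083] ang 75 347
side lemon_dish_floor 0.56 [311. 205.] [0.6   0.035 0.012] 4sd [0.098 0.105] ang 45 431
side lemon_mid 0.84 [297. 258.] [ 0.447 -0.189  0.03 ] 4sd [0.057 0.083] ang 75 364
side lemon_mid 0.57 [230. 159.] [0.435 0.414 0.03 ] 4sd [0.06  0.221] ang 77 340
```

View pics/c1.png

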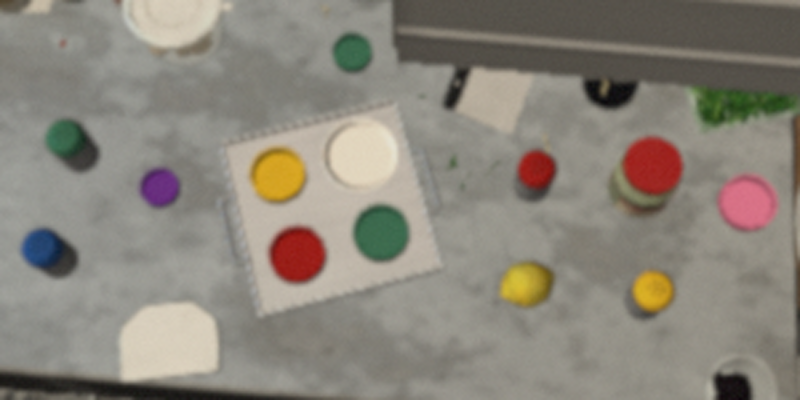

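View pics/c2.png

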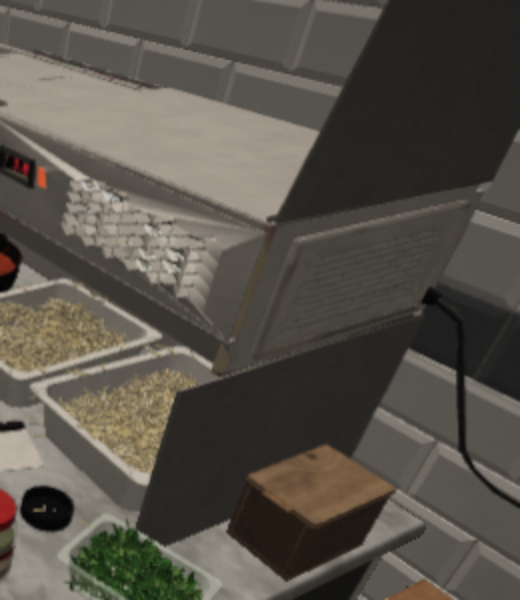

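Crop check: the green candidates in the top picture are the caddy cup (303,227), a small loose green ring (291,160), black (388,172), pink (439,215) and purple (220,211). I choose the caddy cup. Red: shaker (361,206), not the jar (402,205). Yellow: shaker (402,249), not the lemon (358,245). I'll move the lemon first.

```bash
cat >> h.py <<'E'
from scipy.spatial.transform import Rotation as R
def go(xy,z=None,psi=None):
    s=state();r=R.from_quat(s['orientation']).as_matrix();p=np.array(s['eef_pos'])
    d=r.T@(np.array([xy[0],xy[1],p[2] if z is None else z])-p)
    cur=np.degrees(np.arctan2(r[1,1],r[0,1]))
    print('t',round(s['clock'],2),'at',p.round(4),'psi',round(cur,1),'shift',d.round(4),'spin',None if psi is None else round(float(np.radians(cur-psi)),3),'rows>=',round(np.linalg.norm(d)/.0417,1))
E
python3 - <<'E'
from h import *
go((.447,-.188),.29,25)
for h in (.3,.5,.7): 
  k=(1.39-h)/1.39
  for y in(-.1,-.3):
    P=[.17+.53*k,-.07+(y+.07)*k,h]; print(np.round(P,2),pix('side',P).round())
E
```

```text
t 1.7 at [0.1607 0.6298 0.2922] psi 75.7 shift [-0.4796 -0.7216  0.0023] spin 0.885 rows>= 20.8
[ 0.59 -0.09  0.3 ] [[331. 142.]]
[ 0.59 -0.25  0.3 ] [[364. 171.]]
[ 0.51 -0.09  0.5 ] [[304.  65.]]
[ 0.51 -0.22  0.5 ] [[332.  83.]]
[ 0.43 -0.08  0.7 ] [[266. -44.]]
[ 0.43 -0.18  0.7 ] [[288. -41.]]
```

Emit:
step_arm:
  motion:
    - {"x": -0.24, "y": -0.361, "z": 0, "spin": 0.442}
    - {"x": -0.24, "y": -0.361, "z": 0, "spin": 0.442}
    - {"x": -0.24, "y": -0.361, "z": 0, "spin": 0.442}
    - {"x": -0.24, "y": -0.361, "z": 0, "spin": 0.442}
    - {"x": -0.24, "y": -0.361, "z": 0, "spin": 0.442}
    - {"x": -0.24, "y": -0.361, "z": 0, "spin": 0.442}
    - {"x": -0.48, "y": -0.722, "z": 0, "spin": 0.885}
    - {"x": -0.48, "y": -0.722, "z": 0, "spin": 0.885}
    - {"x": -0.48, "y": -0.722, "z": 0, "spin": 0.885}
    - {"x": -0.48, "y": -0.722, "z": 0, "spin": 0.885}
    - {"x": -0.48, "y": -0.722, "z": 0, "spin": 0.885}
    - {"x": -0.48, "y": -0.722, "z": 0, "spin": 0.885}
  grip: 1

```text
clock: 2.7
eef_pos: [0.3259, 0.1562, 0.2926]
orientation: [0.537, 0.844, 0.001, 0.001]
force: [1.4, -0.4, 0.6]
width: 0.0949
grip_force: 0.0
```

```bash
python3 -c "
from h import *
go((.447,-.188),.19,25)"
```

```text
t 2.7 at [0.3259 0.1562 0.2926] psi 25.0 shift [-0.363  -0.0361  0.1027] spin 0.0 rows>= 9.1
```

Emit:
step_arm:
  motion:
    - {"x": -0.363, "y": -0.036, "z": 0.103}
    - {"x": -0.363, "y": -0.036, "z": 0.103}
    - {"x": -0.363, "y": -0.036, "z": 0.103}
    - {"x": -0.363, "y": -0.036, "z": 0.103}
    - {"x": -0.363, "y": -0.036, "z": 0.103}
    - {"x": -0.363, "y": -0.036, "z": 0.103}
    - {"x": -0.363, "y": -0.036, "z": 0.103}
    - {"x": -0.363, "y": -0.036, "z": 0.103}
    - {"x": -0.363, "y": -0.036, "z": 0.103}
    - {"x": -0.363, "y": -0.036, "z": 0.103}
    - {"x": -0.363, "y": -0.036, "z": 0.103}
    - {"x": -0.363, "y": -0.036, "z": 0.103}

```text
invalid input
```

```bash
python3 - <<'E'
from h import *
go((.447,-.188),.094,25)
im=save('side','s1');cv2.imwrite('pics/s1c.png',cv2.resize(cv2.imread('pics/s1.png')[130:350,220:440],(600,600),interpolation=cv2.INTER_CUBIC))
print(mark_of('side','lemon_mid'))
E
```

```text
t 2.7 at [0.3259 0.1562 0.2926] psi 25.0 shift [-0.363  -0.0362  0.1987] spin 0.0 rows>= 10.0
[{'at': [0.4483, -0.1831, 0.0291], 'p': 0.73}]
```

View pics/s1c.png

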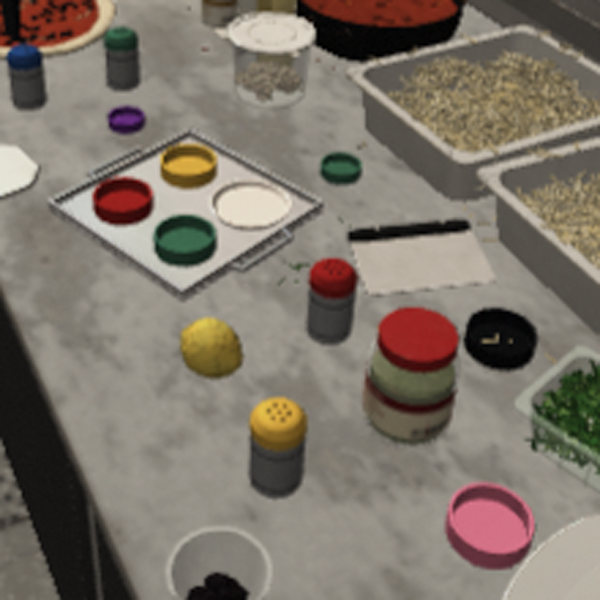

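Emit:
step_arm:
  motion:
    - {"x": -0.363, "y": -0.036, "z": 0.103, "spin": 0}
    - {"x": -0.363, "y": -0.036, "z": 0.103, "spin": 0}
    - {"x": -0.363, "y": -0.036, "z": 0.103, "spin": 0}
    - {"x": -0.363, "y": -0.036, "z": 0.103, "spin": 0}
    - {"x": -0.363, "y": -0.036, "z": 0.103, "spin": 0}
    - {"x": -0.363, "y": -0.036, "z": 0.103, "spin": 0}
    - {"x": -0.363, "y": -0.036, "z": 0.103, "spin": 0}
    - {"x": -0.363, "y": -0.036, "z": 0.103, "spin": 0}
    - {"x": -0.363, "y": -0.036, "z": 0.103, "spin": 0}
    - {"x": -0.363, "y": -0.036, "z": 0.103, "spin": 0}
    - {"x": -0.363, "y": -0.036, "z": 0.103, "spin": 0}
    - {"x": -0.363, "y": -0.036, "z": 0.103, "spin": 0}

```text
clock: 3.8
eef_pos: [0.4468, -0.1855, 0.189]
orientation: [0.537, 0.843, 0.0, -0.001]
force: [-0.4, 0.0, -0.3]
width: 0.0951
grip_force: 0.0
```

```bash
python3 - <<'E'
from h import *
go((.447,-.187),.094,25)
im=save('side','s2');cv2.imwrite('pics/s2c.png',cv2.resize(cv2.imread('pics/s2.png')[130:350,220:440],(600,600),interpolation=cv2.INTER_CUBIC))
print(mark_of('side','lemon_mid'))
E
```

```text
t 3.8 at [ 0.4468 -0.1855  0.189 ] psi 25.0 shift [-0.0015 -0.0004  0.095 ] spin -0.0 rows>= 2.3
[{'at': [0.4444, -0.1826, 0.0298], 'p': 0.94}]
```

View pics/s2c.png

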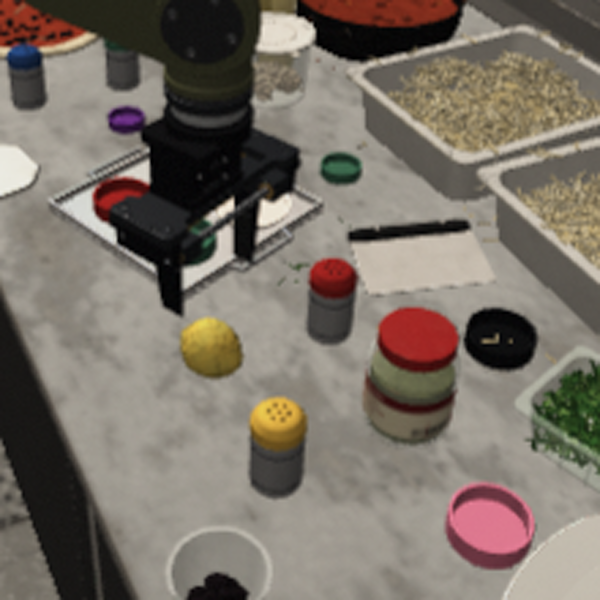

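The crop shows the gripper over the lemon (210,347), with the fingers straddling it. The red shaker (330,300), yellow shaker (277,445) and jar (410,375) are clear. Going down.

Emit:
step_arm:
  motion:
    - {"x": 0, "y": 0, "z": 0.04, "spin": 0}
    - {"x": 0, "y": 0, "z": 0.07, "spin": 0}
    - {"x": 0, "y": 0, "z": 0.095, "spin": 0}
    - {"x": 0, "y": 0, "z": 0.095, "spin": 0}
    - {"x": 0, "y": 0, "z": 0.095, "spin": 0}

```text
clock: 4.32
eef_pos: [0.4461, -0.1848, 0.094]
orientation: [0.537, 0.844, 0.0, -0.001]
force: [0.2, 0.2, 0.0]
width: 0.0949
grip_force: 0.0
```

Emit:
step_arm:
  motion:
    - {"x": 0, "y": 0, "z": 0, "spin": 0}
    - {"x": 0, "y": 0, "z": 0, "spin": 0}
    - {"x": 0, "y": 0, "z": 0, "spin": 0}
    - {"x": 0, "y": 0, "z": 0, "spin": 0}
    - {"x": 0, "y": 0, "z": 0, "spin": 0}
    - {"x": 0, "y": 0, "z": 0, "spin": 0}
    - {"x": 0, "y": 0, "z": 0, "spin": 0}
    - {"x": 0, "y": 0, "z": 0, "spin": 0}
    - {"x": 0, "y": 0, "z": -0.04, "spin": 0}
    - {"x": 0, "y": 0, "z": -0.08, "spin": 0}
    - {"x": 0, "y": 0, "z": -0.08, "spin": 0}
    - {"x": 0, "y": 0, "z": -0.08, "spin": 0}
  grip: 0.3

```text
clock: 5.32
eef_pos: [0.4481, -0.1871, 0.177]
orientation: [0.537, 0.843, 0.0, 0.003]
force: [-0.2, -0.7, -2.3]
width: 0.0551
grip_force: 30.0
```

```bash
python3 -c "
from h import *
go((.6015,.0343),.18,25)"
```

```text
t 5.32 at [ 0.4481 -0.1871  0.177 ] psi 25.0 shift [ 0.136   0.2325 -0.0028] spin -0.0 rows>= 6.5
```

Emit:
step_arm:
  motion:
    - {"x": 0.136, "y": 0.232, "z": 0, "spin": 0}
    - {"x": 0.136, "y": 0.232, "z": 0, "spin": 0}
    - {"x": 0.136, "y": 0.232, "z": 0, "spin": 0}
    - {"x": 0.136, "y": 0.232, "z": 0, "spin": 0}
    - {"x": 0.136, "y": 0.232, "z": 0, "spin": 0}
    - {"x": 0.136, "y": 0.232, "z": 0, "spin": 0}
    - {"x": 0.136, "y": 0.232, "z": 0, "spin": 0}
    - {"x": 0.136, "y": 0.232, "z": 0, "spin": 0}
    - {"x": 0.136, "y": 0.232, "z": 0, "spin": 0}
    - {"x": 0.136, "y": 0.232, "z": 0, "spin": 0}

```text
clock: 6.15
eef_pos: [0.5982, 0.0345, 0.1722]
orientation: [0.537, 0.843, -0.001, -0.001]
force: [0.4, 0.1, -0.6]
width: 0.0551
grip_force: 30.0
```

```bash
python3 -c "
from h import *
go((.6015,.0343),.103,25)
save('side','s3'); print(mark_of('side','lemon_mid')); save('top','t3');print(mark_of('top','lemon_mid'))"
```

```text
t 6.15 at [0.5982 0.0345 0.1722] psi 25.0 shift [-0.0017  0.0031  0.0692] spin -0.0 rows>= 1.7
[{'at': [0.5947, 0.0413, 0.1076], 'p': 0.49}]
[]
```

Emit:
step_arm:
  motion:
    - {"x": -0.002, "y": 0.003, "z": 0.035, "spin": 0}
    - {"x": -0.002, "y": 0.003, "z": 0.055, "spin": 0}
    - {"x": -0.002, "y": 0.003, "z": 0.07, "spin": 0}
    - {"x": -0.002, "y": 0.003, "z": 0.07, "spin": 0}
    - {"x": -0.002, "y": 0.003, "z": 0.07, "spin": 0}

```text
clock: 6.77
eef_pos: [0.6025, 0.0337, 0.1038]
orientation: [0.538, 0.843, -0.0, -0.001]
force: [0.5, -0.5, -0.4]
width: 0.0553
grip_force: 30.0
```

Emit:
step_arm:
  motion:
    - {"x": 0, "y": 0, "z": 0, "spin": 0}
    - {"x": 0, "y": 0, "z": 0, "spin": 0}
    - {"x": 0, "y": 0, "z": 0, "spin": 0}
    - {"x": 0, "y": 0, "z": 0, "spin": 0}
    - {"x": 0, "y": 0, "z": 0, "spin": 0}
    - {"x": 0, "y": 0, "z": 0, "spin": 0}
    - {"x": 0, "y": 0, "z": -0.03, "spin": 0}
    - {"x": 0, "y": 0, "z": -0.07, "spin": 0}
    - {"x": 0, "y": 0, "z": -0.11, "spin": 0}
    - {"x": 0, "y": 0, "z": -0.15, "spin": 0}
    - {"x": 0, "y": 0, "z": -0.15, "spin": 0}
    - {"x": 0, "y": 0, "z": -0.15, "spin": 0}
  grip: 0.9

```text
clock: 7.77
eef_pos: [0.6048, 0.0344, 0.2587]
orientation: [0.537, 0.843, 0.002, 0.003]
force: [-0.6, -0.2, -1.1]
width: 0.0857
grip_force: 0.0
```

```bash
python3 -c "
from h import *
go((.5795,-.1885),.21,25)
save('side','s4'); print(mark_of('side','lemon_mid'));print(mark_of('side','red_shaker_mid'))"
```

```text
t 7.77 at [0.6048 0.0344 0.2587] psi 25.0 shift [-0.1912 -0.1174  0.0486] spin -0.0 rows>= 5.5
[{'at': [0.6027, 0.0384, 0.0384], 'p': 0.58}, {'at': [0.5889, -0.3203, 0.0593], 'p': 0.53}]
[]
```

Emit:
step_arm:
  motion:
    - {"x": -0.191, "y": -0.117, "z": 0.045, "spin": 0}
    - {"x": -0.191, "y": -0.117, "z": 0.045, "spin": 0}
    - {"x": -0.191, "y": -0.117, "z": 0.045, "spin": 0}
    - {"x": -0.191, "y": -0.117, "z": 0.045, "spin": 0}
    - {"x": -0.191, "y": -0.117, "z": 0.045, "spin": 0}
    - {"x": -0.191, "y": -0.117, "z": 0.045, "spin": 0}
    - {"x": -0.191, "y": -0.117, "z": 0.045, "spin": 0}
    - {"x": -0.191, "y": -0.117, "z": 0.045, "spin": 0}
    - {"x": -0.191, "y": -0.117, "z": 0.045, "spin": 0}
  grip: 1

```text
clock: 8.67
eef_pos: [0.5773, -0.1873, 0.2078]
orientation: [0.537, 0.843, 0.0, -0.001]
force: [0.3, 0.2, 0.6]
width: 0.095
grip_force: 0.0
```

```bash
python3 -c "
from h import *
go((.580,-.1885),.117,25)
save('side','s5');print(mark_of('side','red_shaker_mid'))
cv2.imwrite('pics/s5c.png',cv2.resize(cv2.imread('pics/s5.png')[130:350,220:440],(600,600)))"
```

```text
t 8.67 at [ 0.5773 -0.1873  0.2078] psi 25.0 shift [-0.0024  0.0021  0.0908] spin -0.0 rows>= 2.2
[{'at': [0.5811, -0.1866, 0.0455], 'p': 0.58}]
```

View pics/s5c.png

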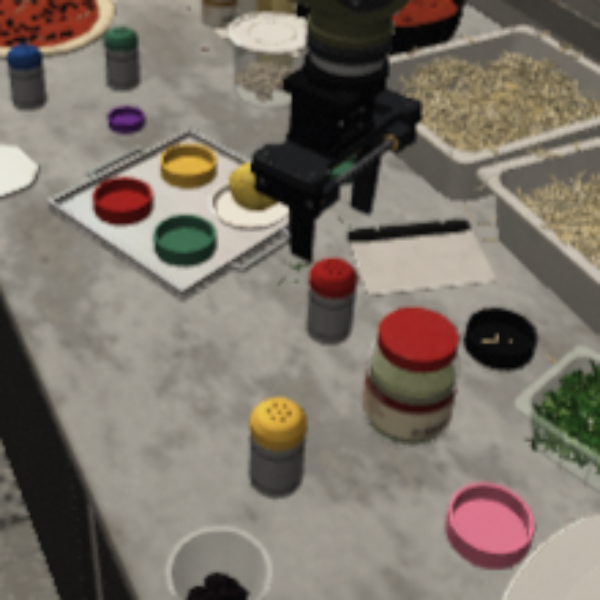

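Lemon sits in the dish (255,187), and the gripper is above the red shaker (330,300).

Emit:
step_arm:
  motion:
    - {"x": -0.002, "y": 0.002, "z": 0.035, "spin": 0}
    - {"x": -0.002, "y": 0.002, "z": 0.07, "spin": 0}
    - {"x": -0.002, "y": 0.002, "z": 0.091, "spin": 0}
    - {"x": -0.002, "y": 0.002, "z": 0.091, "spin": 0}
    - {"x": -0.002, "y": 0.002, "z": 0.091, "spin": 0}

```text
clock: 9.18
eef_pos: [0.5799, -0.1877, 0.1173]
orientation: [0.537, 0.844, -0.0, -0.001]
force: [0.4, 0.1, 0.6]
width: 0.0952
grip_force: 0.0
```

Emit:
step_arm:
  motion:
    - {"x": 0, "y": 0, "z": 0, "spin": 0}
    - {"x": 0, "y": 0, "z": 0, "spin": 0}
    - {"x": 0, "y": 0, "z": 0, "spin": 0}
    - {"x": 0, "y": 0, "z": 0, "spin": 0}
    - {"x": 0, "y": 0, "z": 0, "spin": 0}
    - {"x": 0, "y": 0, "z": 0, "spin": 0}
    - {"x": 0, "y": 0, "z": 0, "spin": 0}
    - {"x": 0, "y": 0, "z": -0.03, "spin": 0}
    - {"x": 0, "y": 0, "z": -0.07, "spin": 0}
    - {"x": 0, "y": 0, "z": -0.12, "spin": 0}
    - {"x": 0, "y": 0, "z": -0.12, "spin": 0}
    - {"x": 0, "y": 0, "z": -0.12, "spin": 0}
  grip: 0.3

```text
clock: 10.18
eef_pos: [0.5822, -0.1899, 0.2431]
orientation: [0.537, 0.843, 0.001, 0.004]
force: [0.5, -0.3, -1.5]
width: 0.0476
grip_force: 30.0
```

```bash
python3 -c "
from h import *
go((.4620,.0977),.235,25)
"
```

```text
t 10.18 at [ 0.5822 -0.1899  0.2431] psi 25.0 shift [0.3115 0.0125 0.0062] spin -0.0 rows>= 7.5
```

Emit:
step_arm:
  motion:
    - {"x": 0.311, "y": 0.012, "z": 0, "spin": 0}
    - {"x": 0.311, "y": 0.012, "z": 0, "spin": 0}
    - {"x": 0.311, "y": 0.012, "z": 0, "spin": 0}
    - {"x": 0.311, "y": 0.012, "z": 0, "spin": 0}
    - {"x": 0.311, "y": 0.012, "z": 0, "spin": 0}
    - {"x": 0.311, "y": 0.012, "z": 0, "spin": 0}
    - {"x": 0.311, "y": 0.012, "z": 0, "spin": 0}
    - {"x": 0.311, "y": 0.012, "z": 0, "spin": 0}
    - {"x": 0.311, "y": 0.012, "z": 0, "spin": 0}
    - {"x": 0.311, "y": 0.012, "z": 0, "spin": 0}
    - {"x": 0.311, "y": 0.012, "z": 0, "spin": 0}
    - {"x": 0.311, "y": 0.012, "z": 0, "spin": 0}

```text
clock: 11.18
eef_pos: [0.4599, 0.0969, 0.2371]
orientation: [0.538, 0.843, -0.001, -0.001]
force: [-0.2, -0.1, -1.6]
width: 0.048
grip_force: 30.0
```

```bash
python3 -c "
from h import *
go((.4620,.0977),.126,25)
for c in('side','top'):
  save(c,'r6'+c);print([mark_of(c,q)[:2] for q in('red_shaker_mid','red_cup_floor')])
"
```

```text
t 11.18 at [0.4599 0.0969 0.2371] psi 24.9 shift [-0.0002  0.0024  0.1111] spin -0.002 rows>= 2.7
[[{'at': [0.4582, 0.0928, 0.1444], 'p': 0.9}], [{'at': [0.4607, 0.1024, 0.0094], 'p': 0.75}]]
[[], []]
```

Emit:
step_arm:
  motion:
    - {"x": 0.002, "y": 0.002, "z": 0.04, "spin": 0}
    - {"x": 0.002, "y": 0.002, "z": 0.075, "spin": 0}
    - {"x": 0.002, "y": 0.002, "z": 0.085, "spin": 0}
    - {"x": 0.002, "y": 0.002, "z": 0.095, "spin": 0}
    - {"x": 0.002, "y": 0.002, "z": 0.102, "spin": 0}
    - {"x": 0.002, "y": 0.002, "z": 0.108, "spin": 0}
    - {"x": 0.002, "y": 0.002, "z": 0.108, "spin": 0}
    - {"x": 0.002, "y": 0.002, "z": 0.108, "spin": 0}

```text
clock: 12.15
eef_pos: [0.4636, 0.0996, 0.138]
orientation: [0.537, 0.844, -0.001, 0.002]
force: [-15.7, -6.9, 32.0]
width: 0.0482
grip_force: 30.2
```

Emit:
step_arm:
  motion:
    - {"x": 0, "y": 0, "z": -0.025, "spin": 0}
    - {"x": 0, "y": 0, "z": -0.025, "spin": 0}
    - {"x": 0, "y": 0, "z": -0.025, "spin": 0}

```text
clock: 12.4
eef_pos: [0.4629, 0.1006, 0.1583]
orientation: [0.538, 0.843, 0.002, 0.002]
force: [-0.0, -0.4, -2.3]
width: 0.0478
grip_force: 29.9
```

```bash
python3 -c "
from h import *
go((.4620,.0977),.126,25)
for c in('side','top'):
  save(c,'r7'+c)
  for q in('red_shaker_mid','red_cup_floor','yellow_cup_floor','green_cup_floor'): print(c,q,[(np.round(d['at'],4),round(d['p'],2)) for d in mark_of(c,q)[:5]])
cv2.imwrite('pics/r7c.png',cv2.resize(cv2.imread('pics/r7side.png')[140:260,210:370],(800,600),interpolation=cv2.INTER_CUBIC))
"
```

```text
t 12.4 at [0.4629 0.1006 0.1583] psi 25.0 shift [-0.0022 -0.0023  0.0323] spin -0.001 rows>= 0.8
side red_shaker_mid [(array([0.4596, 0.1042, 0.0728]), 0.92)]
side red_cup_floor [(array([0.4618, 0.1004, 0.0078]), 0.5)]
side yellow_cup_floor [(array([0.5646, 0.1353, 0.0064]), 0.62)]
side green_cup_floor [(array([ 0.5825, -0.4617,  0.0055]), 0.83), (array([ 0.7329, -0.2822,  0.0048]), 0.63), (array([ 0.5047, -0.004 ,  0.0085]), 0.6), (array([0.7461, 0.0606, 0.0045]), 0.56), (array([0.5349, 0.2884, 0.004 ]), 0.54)]
top red_shaker_mid []
top red_cup_floor []
top yellow_cup_floor [(array([ 0.4501, -0.3346,  0.0426]), 0.4), (array([0.5724, 0.3914, 0.0445]), 0.2)]
top green_cup_floor [(array([ 0.5002, -0.0019,  0.0082]), 0.7), (array([ 7.277e-01, -2.826e-01,  4.000e-04]), 0.7), (array([0.7435, 0.0632, 0.0043]), 0.66), (array([ 0.5825, -0.4619,  0.0025]), 0.54)]
```

View pics/r7c.png

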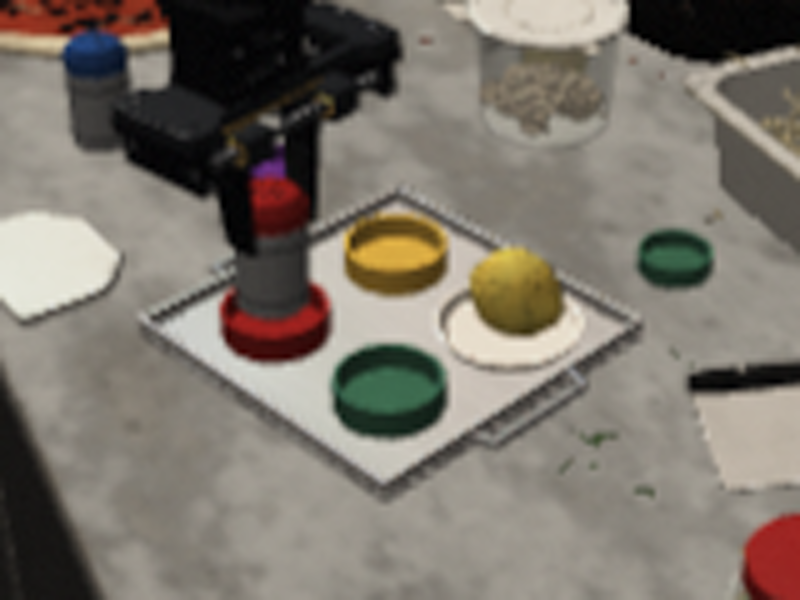

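The picture shows the red shaker's base already at the red cup (275,310). It had slipped about 15 mm down in the grip, so the 32 N came from the cup floor. Lowering again more gently.

Emit:
step_arm:
  motion:
    - {"x": -0.002, "y": -0.002, "z": 0.006, "spin": 0}
    - {"x": -0.002, "y": -0.002, "z": 0.012, "spin": 0}
    - {"x": -0.002, "y": -0.002, "z": 0.017, "spin": 0}
    - {"x": -0.002, "y": -0.002, "z": 0.017, "spin": 0}
    - {"x": -0.002, "y": -0.002, "z": 0.017, "spin": 0}

```text
clock: 13.32
eef_pos: [0.4597, 0.0977, 0.1378]
orientation: [0.537, 0.843, -0.0, -0.0]
force: [-0.2, -0.3, -0.8]
width: 0.0477
grip_force: 30.0
```

Emit:
step_arm:
  motion:
    - {"x": 0, "y": 0.001, "z": 0.002, "spin": 0}
    - {"x": 0, "y": 0.001, "z": 0.003, "spin": 0}
    - {"x": 0, "y": 0.001, "z": 0.003, "spin": 0}

```text
clock: 13.57
eef_pos: [0.4605, 0.0979, 0.1377]
orientation: [0.537, 0.843, -0.002, -0.001]
force: [-11.8, -3.7, 20.4]
width: 0.0477
grip_force: 30.0
```

```bash
python3 -c "
from h import *
go((.4620,.0977),.126,25)
print(state()['force'])
for c in('side',):
  save(c,'r8'+c)
  for q in('red_shaker_mid','red_cup_floor'): print(c,q,[(np.round(d['at'],4),round(d['p'],2)) for d in mark_of(c,q)[:5]])
"
```

```text
t 13.57 at [0.4605 0.0979 0.1377] psi 25.0 shift [-0.0008  0.0014  0.0117] spin 0.0 rows>= 0.3
[-11.84498038  -3.71882521  20.40303325]
side red_shaker_mid [(array([0.4577, 0.0999, 0.0535]), 0.65)]
side red_cup_floor [(array([ 0.5917, -0.3212,  0.0534]), 0.67), (array([0.461 , 0.1011, 0.0077]), 0.44)]
```

Emit:
step_arm:
  motion:
    - {"x": 0, "y": 0, "z": -0.002, "spin": 0}
    - {"x": 0, "y": 0, "z": -0.002, "spin": 0}

```text
clock: 13.88
eef_pos: [0.4612, 0.0984, 0.1377]
orientation: [0.537, 0.843, 0.001, 0.001]
force: [-2.3, -0.7, 4.8]
width: 0.0476
grip_force: 30.0
```

Emit:
step_arm:
  motion:
    - {"x": 0, "y": 0, "z": 0, "spin": 0}
    - {"x": 0, "y": 0, "z": 0, "spin": 0}
    - {"x": 0, "y": 0, "z": 0, "spin": 0}
    - {"x": 0, "y": 0, "z": 0, "spin": 0}
    - {"x": 0, "y": 0, "z": 0, "spin": 0}
    - {"x": 0, "y": 0, "z": 0, "spin": 0}
    - {"x": 0, "y": 0, "z": -0.04, "spin": 0}
    - {"x": 0, "y": 0, "z": -0.08, "spin": 0}
    - {"x": 0, "y": 0, "z": -0.13, "spin": 0}
    - {"x": 0, "y": 0, "z": -0.13, "spin": 0}
    - {"x": 0, "y": 0, "z": -0.13, "spin": 0}
  grip: 1

```text
clock: 14.8
eef_pos: [0.4628, 0.0985, 0.272]
orientation: [0.537, 0.843, 0.003, 0.004]
force: [0.5, -0.3, -0.5]
width: 0.0949
grip_force: 0.0
```

```bash
python3 -c "
from h import *
go((.5720,.393),.27,75)
for c in('side','top'):
  save(c,'r9'+c)
  for q in('red_shaker_mid','red_cup_floor','green_shaker_mid','yellow_shaker_mid'): print(c,q,[(np.round(d['at'],4),round(d['p'],2)) for d in mark_of(c,q)[:3]])
cv2.imwrite('pics/r9c.png',cv2.resize(cv2.imread('pics/r9side.png')[130:250,210:370],(800,600),interpolation=cv2.INTER_CUBIC))
"
```

```text
t 14.8 at [0.4628 0.0985 0.272 ] psi 25.0 shift [0.2209 0.2233 0.0032] spin -0.873 rows>= 7.5
side red_shaker_mid [(array([0.4568, 0.0996, 0.0513]), 0.6)]
side red_cup_floor []
side green_shaker_mid [(array([0.5705, 0.3931, 0.0435]), 0.72)]
side yellow_shaker_mid [(array([ 0.4444, -0.3318,  0.0461]), 0.71)]
top red_shaker_mid []
top red_cup_floor []
top green_shaker_mid [(array([0.5725, 0.3928, 0.0437]), 0.75)]
top yellow_shaker_mid [(array([ 0.4462, -0.3333,  0.0363]), 0.61)]
```

View pics/r9c.png

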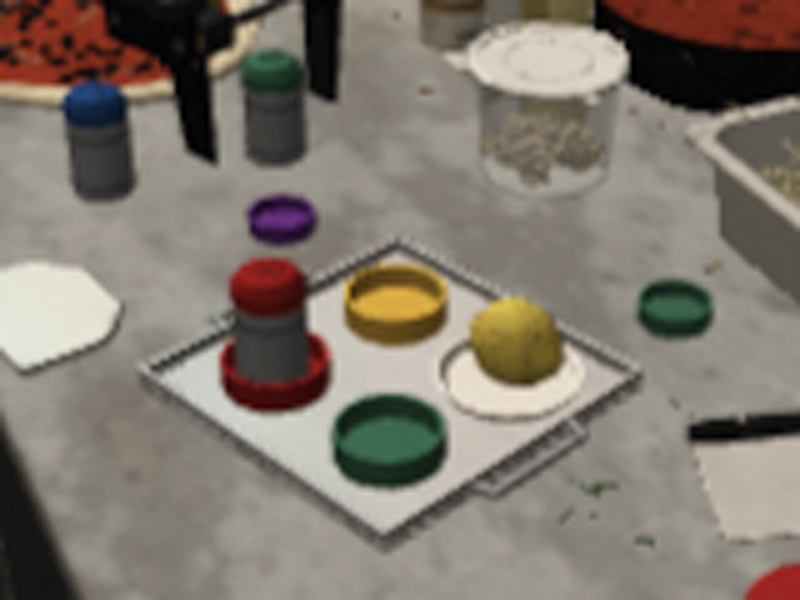

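Red stands upright in its cup (270,330). The lemon is in the dish (515,340). Now the green shaker, with a longer squeeze and a slower lift.

Emit:
step_arm:
  motion:
    - {"x": 0.221, "y": 0.223, "z": 0, "spin": -0.873}
    - {"x": 0.221, "y": 0.223, "z": 0, "spin": -0.873}
    - {"x": 0.221, "y": 0.223, "z": 0, "spin": -0.873}
    - {"x": 0.221, "y": 0.223, "z": 0, "spin": -0.873}
    - {"x": 0.221, "y": 0.223, "z": 0, "spin": -0.873}
    - {"x": 0.221, "y": 0.223, "z": 0, "spin": -0.873}
    - {"x": 0.221, "y": 0.223, "z": 0, "spin": -0.873}
    - {"x": 0.221, "y": 0.223, "z": 0, "spin": -0.873}
    - {"x": 0.221, "y": 0.223, "z": 0, "spin": -0.873}
    - {"x": 0.221, "y": 0.223, "z": 0.03, "spin": -0.873}
    - {"x": 0.221, "y": 0.223, "z": 0.06, "spin": -0.873}
    - {"x": 0.221, "y": 0.223, "z": 0.06, "spin": -0.873}

```text
clock: 16.3
eef_pos: [0.5665, 0.3905, 0.1994]
orientation: [0.131, 0.991, -0.004, -0.005]
force: [-1.2, -0.3, -0.9]
width: 0.0951
grip_force: 0.0
```

```bash
python3 -c "
from h import *
go((.572,.393),.109,75)
"
```

```text
t 16.3 at [0.5665 0.3905 0.1994] psi 75.0 shift [-0.0055  0.0047  0.0903] spin -0.0 rows>= 2.2
```

Emit:
step_arm:
  motion:
    - {"x": -0.003, "y": 0.002, "z": 0.02, "spin": 0}
    - {"x": -0.003, "y": 0.002, "z": 0.02, "spin": 0}
    - {"x": -0.003, "y": 0.002, "z": 0.02, "spin": 0}
    - {"x": -0.003, "y": 0.002, "z": 0.02, "spin": 0}

```text
clock: 16.63
eef_pos: [0.5734, 0.3938, 0.189]
orientation: [0.131, 0.991, 0.0, 0.001]
force: [-1.2, 0.7, 0.5]
width: 0.0952
grip_force: 0.0
```

```bash
python3 -c "
from h import *
go((.572,.393),.109,75)
"
```

```text
t 16.63 at [0.5734 0.3938 0.189 ] psi 75.0 shift [ 0.0013 -0.0012  0.08  ] spin -0.0 rows>= 1.9
```

Emit:
step_arm:
  motion:
    - {"x": 0.001, "y": -0.001, "z": 0.03, "spin": 0}
    - {"x": 0.001, "y": -0.001, "z": 0.06, "spin": 0}
    - {"x": 0.001, "y": -0.001, "z": 0.08, "spin": 0}
    - {"x": 0.001, "y": -0.001, "z": 0.08, "spin": 0}
    - {"x": 0.001, "y": -0.001, "z": 0.08, "spin": 0}

```text
clock: 17.05
eef_pos: [0.5717, 0.3931, 0.1077]
orientation: [0.131, 0.991, -0.0, -0.0]
force: [0.6, 0.7, -0.1]
width: 0.0952
grip_force: 0.0
```

Emit:
step_arm:
  motion:
    - {"x": 0, "y": 0, "z": 0, "spin": 0}
    - {"x": 0, "y": 0, "z": 0, "spin": 0}
    - {"x": 0, "y": 0, "z": 0, "spin": 0}
    - {"x": 0, "y": 0, "z": 0, "spin": 0}
    - {"x": 0, "y": 0, "z": 0, "spin": 0}
    - {"x": 0, "y": 0, "z": 0, "spin": 0}
    - {"x": 0, "y": 0, "z": 0, "spin": 0}
    - {"x": 0, "y": 0, "z": 0, "spin": 0}
    - {"x": 0, "y": 0, "z": 0, "spin": 0}
    - {"x": 0, "y": 0, "z": 0, "spin": 0}
  grip: 0.3

```text
clock: 17.88
eef_pos: [0.5718, 0.3933, 0.1073]
orientation: [0.131, 0.991, 0.0, 0.0]
force: [-0.2, 0.2, 1.2]
width: 0.0476
grip_force: 30.0
```

Emit:
step_arm:
  motion:
    - {"x": 0, "y": 0, "z": -0.01, "spin": 0}
    - {"x": 0, "y": 0, "z": -0.03, "spin": 0}
    - {"x": 0, "y": 0, "z": -0.05, "spin": 0}
    - {"x": 0, "y": 0, "z": -0.07, "spin": 0}
    - {"x": 0, "y": 0, "z": -0.09, "spin": 0}
    - {"x": 0, "y": 0, "z": -0.11, "spin": 0}
    - {"x": 0, "y": 0, "z": -0.13, "spin": 0}
    - {"x": 0, "y": 0, "z": -0.14, "spin": 0}
    - {"x": 0, "y": 0, "z": -0.14, "spin": 0}
    - {"x": 0, "y": 0, "z": -0.14, "spin": 0}

```text
clock: 18.72
eef_pos: [0.5718, 0.3932, 0.2475]
orientation: [0.131, 0.991, 0.0, 0.0]
force: [0.2, -0.8, -1.7]
width: 0.0481
grip_force: 30.0
```

```bash
python3 -c "
from h import *
go((.501,-.003),.24,75)
for c in('side','top'):
  save(c,'g'+c)
  for q in('green_shaker_mid',): print(c,q,[(np.round(d['at'],4),round(d['p'],2)) for d in mark_of(c,q)[:3]])
"
```

```text
t 18.72 at [0.5718 0.3932 0.2475] psi 75.0 shift [-0.0342 -0.401   0.0074] spin 0.0 rows>= 9.7
side green_shaker_mid [(array([0.5713, 0.3928, 0.1862]), 0.71)]
top green_shaker_mid []
```

Emit:
step_arm:
  motion:
    - {"x": -0.034, "y": -0.401, "z": 0, "spin": 0}
    - {"x": -0.034, "y": -0.401, "z": 0, "spin": 0}
    - {"x": -0.034, "y": -0.401, "z": 0, "spin": 0}
    - {"x": -0.034, "y": -0.401, "z": 0, "spin": 0}
    - {"x": -0.034, "y": -0.401, "z": 0, "spin": 0}
    - {"x": -0.034, "y": -0.401, "z": 0, "spin": 0}
    - {"x": -0.034, "y": -0.401, "z": 0, "spin": 0}
    - {"x": -0.034, "y": -0.401, "z": 0, "spin": 0}
    - {"x": -0.034, "y": -0.401, "z": 0, "spin": 0}
    - {"x": -0.034, "y": -0.401, "z": 0, "spin": 0}
    - {"x": -0.034, "y": -0.401, "z": 0, "spin": 0}
    - {"x": -0.034, "y": -0.401, "z": 0, "spin": 0}

```text
clock: 19.92
eef_pos: [0.5002, -0.0041, 0.2463]
orientation: [0.132, 0.991, 0.0, -0.001]
force: [-0.6, 0.8, -1.7]
width: 0.0479
grip_force: 30.0
```

Emit:
step_arm:
  motion:
    - {"x": 0, "y": 0, "z": 0.02, "spin": 0}
    - {"x": 0, "y": 0, "z": 0.04, "spin": 0}
    - {"x": 0, "y": 0, "z": 0.06, "spin": 0}
    - {"x": 0, "y": 0, "z": 0.06, "spin": 0}
    - {"x": 0, "y": 0, "z": 0.06, "spin": 0}

```text
clock: 20.33
eef_pos: [0.5, -0.0018, 0.1857]
orientation: [0.13, 0.992, 0.0, -0.002]
force: [-0.3, 0.7, -0.9]
width: 0.0482
grip_force: 30.0
```

```bash
python3 -c "
from h import *
go((.5015,-.003),.118,75)
for c in('side','top'):
  save(c,'g2'+c)
  for q in('green_shaker_mid','green_cup_floor'): print(c,q,[(np.round(d['at'],4),round(d['p'],2)) for d in mark_of(c,q)[:5]])
"
```

```text
t 20.33 at [ 0.5    -0.0018  0.1857] psi 75.1 shift [-0.002  -0.0008  0.0677] spin 0.002 rows>= 1.6
side green_shaker_mid [(array([ 0.4998, -0.0039,  0.1209]), 0.75)]
side green_cup_floor [(array([0.5042, 0.0006, 0.0087]), 0.89), (array([ 0.7334, -0.2816,  0.0034]), 0.86), (array([ 0.5853, -0.4587,  0.0034]), 0.76), (array([0.7439, 0.0622, 0.0034]), 0.66), (array([0.5363, 0.2843, 0.0054]), 0.58)]
top green_shaker_mid []
top green_cup_floor [(array([0.7419, 0.0612, 0.0074]), 0.72), (array([ 0.7281, -0.2835,  0.0012]), 0.7), (array([ 0.5853, -0.4613,  0.0038]), 0.57), (array([0.5332, 0.286 , 0.0017]), 0.52)]
```

Emit:
step_arm:
  motion:
    - {"x": -0.003, "y": 0, "z": 0.02, "spin": 0}
    - {"x": -0.003, "y": 0, "z": 0.04, "spin": 0}
    - {"x": -0.003, "y": 0, "z": 0.05, "spin": 0}
    - {"x": -0.003, "y": 0, "z": 0.06, "spin": 0}
    - {"x": -0.003, "y": 0, "z": 0.066, "spin": 0}
    - {"x": -0.003, "y": 0, "z": 0.066, "spin": 0}
    - {"x": -0.003, "y": 0, "z": 0.066, "spin": 0}

```text
clock: 21.22
eef_pos: [0.504, -0.0037, 0.1215]
orientation: [0.131, 0.991, 0.0, 0.0]
force: [0.4, 0.6, -1.4]
width: 0.0481
grip_force: 30.0
```

Emit:
step_arm:
  motion:
    - {"x": 0, "y": 0, "z": 0.002, "spin": 0}
    - {"x": 0, "y": 0, "z": 0.003, "spin": 0}
    - {"x": 0, "y": 0, "z": 0.003, "spin": 0}

```text
clock: 21.47
eef_pos: [0.504, -0.0037, 0.1187]
orientation: [0.131, 0.991, 0.0, 0.0]
force: [-0.0, -0.3, -1.9]
width: 0.0475
grip_force: 30.0
```

Below rim level with no contact; the bottom is about 3 mm above the floor.

Emit:
step_arm:
  motion:
    - {"x": 0, "y": 0, "z": 0.002, "spin": 0}
    - {"x": 0, "y": 0, "z": 0.003, "spin": 0}
    - {"x": 0, "y": 0, "z": 0.003, "spin": 0}

```text
clock: 21.72
eef_pos: [0.5038, -0.0037, 0.1153]
orientation: [0.131, 0.991, 0.0, 0.0]
force: [-0.5, -0.4, -1.1]
width: 0.0481
grip_force: 30.0
```

Emit:
step_arm:
  motion:
    - {"x": 0, "y": 0, "z": 0, "spin": 0}
    - {"x": 0, "y": 0, "z": 0, "spin": 0}
    - {"x": 0, "y": 0, "z": 0, "spin": 0}
    - {"x": 0, "y": 0, "z": 0, "spin": 0}
    - {"x": 0, "y": 0, "z": 0, "spin": 0}
    - {"x": 0, "y": 0, "z": 0, "spin": 0}
    - {"x": 0, "y": 0, "z": -0.03, "spin": 0}
    - {"x": 0, "y": 0, "z": -0.06, "spin": 0}
    - {"x": 0, "y": 0, "z": -0.1, "spin": 0}
    - {"x": 0, "y": 0, "z": -0.13, "spin": 0}
    - {"x": 0, "y": 0, "z": -0.13, "spin": 0}
    - {"x": 0, "y": 0, "z": -0.13, "spin": 0}
  grip: 1

```text
clock: 22.72
eef_pos: [0.505, -0.0038, 0.248]
orientation: [0.131, 0.991, 0.0, 0.003]
force: [-0.3, 0.5, -1.2]
width: 0.0948
grip_force: 0.0
```

```bash
python3 -c "
from h import *
go((.4455,-.333),.25,25)
for c in('side','top'):
  save(c,'g3'+c)
  for q in('green_shaker_mid','yellow_shaker_mid','red_shaker_mid'): print(c,q,[(np.round(d['at'],4),round(d['p'],2)) for d in mark_of(c,q)[:2]])
"
```

```text
t 22.72 at [ 0.505  -0.0038  0.248 ] psi 75.0 shift [-0.0278 -0.3334 -0.0021] spin 0.873 rows>= 8.0
side green_shaker_mid [(array([ 0.5044, -0.007 ,  0.0551]), 0.91)]
side yellow_shaker_mid [(array([ 0.4414, -0.3339,  0.0445]), 0.9)]
side red_shaker_mid [(array([0.4568, 0.0973, 0.0518]), 0.75)]
top green_shaker_mid []
top yellow_shaker_mid [(array([ 0.4458, -0.3354,  0.0413]), 0.78)]
top red_shaker_mid [(array([ 0.5889, -0.323 ,  0.0596]), 0.72)]
```

Green is in. Now yellow.

Emit:
step_arm:
  motion:
    - {"x": -0.028, "y": -0.333, "z": 0, "spin": 0.873}
    - {"x": -0.028, "y": -0.333, "z": 0, "spin": 0.873}
    - {"x": -0.028, "y": -0.333, "z": 0, "spin": 0.873}
    - {"x": -0.028, "y": -0.333, "z": 0, "spin": 0.873}
    - {"x": -0.028, "y": -0.333, "z": 0, "spin": 0.873}
    - {"x": -0.028, "y": -0.333, "z": 0, "spin": 0.873}
    - {"x": -0.028, "y": -0.333, "z": 0, "spin": 0.873}
    - {"x": -0.028, "y": -0.333, "z": 0, "spin": 0.873}
    - {"x": -0.028, "y": -0.333, "z": 0, "spin": 0.873}
    - {"x": -0.028, "y": -0.333, "z": 0.03, "spin": 0.873}
    - {"x": -0.028, "y": -0.333, "z": 0.06, "spin": 0.873}
    - {"x": -0.028, "y": -0.333, "z": 0.06, "spin": 0.873}

```text
clock: 24.12
eef_pos: [0.4417, -0.3302, 0.1784]
orientation: [0.538, 0.843, 0.001, -0.006]
force: [-0.5, 0.7, -0.7]
width: 0.095
grip_force: 0.0
```

Emit:
step_arm:
  motion:
    - {"x": 0, "y": 0, "z": 0, "spin": 0}
    - {"x": 0, "y": 0, "z": 0, "spin": 0}

```text
clock: 24.28
eef_pos: [0.4451, -0.3325, 0.1863]
orientation: [0.537, 0.843, -0.0, 0.0]
force: [-0.2, 0.3, 0.9]
width: 0.0952
grip_force: 0.0
```

```bash
python3 -c "
from h import *
go((.4455,-.333),.113,25)
"
```

```text
t 24.28 at [ 0.4451 -0.3325  0.1863] psi 25.0 shift [-0.0005  0.0001  0.0733] spin 0.0 rows>= 1.8
```

Emit:
step_arm:
  motion:
    - {"x": 0, "y": 0, "z": 0.03, "spin": 0}
    - {"x": 0, "y": 0, "z": 0.055, "spin": 0}
    - {"x": 0, "y": 0, "z": 0.071, "spin": 0}
    - {"x": 0, "y": 0, "z": 0.071, "spin": 0}
    - {"x": 0, "y": 0, "z": 0.071, "spin": 0}

```text
clock: 24.7
eef_pos: [0.4453, -0.3328, 0.1156]
orientation: [0.537, 0.843, -0.0, 0.001]
force: [0.1, 0.2, 0.1]
width: 0.0949
grip_force: 0.0
```

Emit:
step_arm:
  motion:
    - {"x": 0, "y": 0, "z": 0, "spin": 0}
    - {"x": 0, "y": 0, "z": 0, "spin": 0}
    - {"x": 0, "y": 0, "z": 0, "spin": 0}
    - {"x": 0, "y": 0, "z": 0, "spin": 0}
    - {"x": 0, "y": 0, "z": 0, "spin": 0}
    - {"x": 0, "y": 0, "z": 0, "spin": 0}
    - {"x": 0, "y": 0, "z": 0, "spin": 0}
    - {"x": 0, "y": 0, "z": 0, "spin": 0}
    - {"x": 0, "y": 0, "z": 0, "spin": 0}
    - {"x": 0, "y": 0, "z": 0, "spin": 0}
  grip: 0.3

```text
clock: 25.53
eef_pos: [0.4445, -0.3326, 0.1142]
orientation: [0.537, 0.843, -0.0, -0.0]
force: [-0.3, -0.4, 0.7]
width: 0.0482
grip_force: 30.0
```

Emit:
step_arm:
  motion:
    - {"x": 0, "y": 0, "z": -0.01, "spin": 0}
    - {"x": 0, "y": 0, "z": -0.03, "spin": 0}
    - {"x": 0, "y": 0, "z": -0.05, "spin": 0}
    - {"x": 0, "y": 0, "z": -0.07, "spin": 0}
    - {"x": 0, "y": 0, "z": -0.09, "spin": 0}
    - {"x": 0, "y": 0, "z": -0.11, "spin": 0}
    - {"x": 0, "y": 0, "z": -0.13, "spin": 0}
    - {"x": 0, "y": 0, "z": -0.15, "spin": 0}
    - {"x": 0, "y": 0, "z": -0.15, "spin": 0}
    - {"x": 0, "y": 0, "z": -0.15, "spin": 0}

```text
clock: 26.37
eef_pos: [0.445, -0.3329, 0.2656]
orientation: [0.537, 0.843, -0.0, 0.001]
force: [0.9, 0.4, -1.1]
width: 0.0482
grip_force: 30.0
```

```bash
python3 -c "
from h import *
go((.564,.1355),.26,25)
for c in('side','top'):
  save(c,'y'+c)
  for q in('yellow_shaker_mid',): print(c,q,[(np.round(d['at'],4),round(d['p'],2)) for d in mark_of(c,q)[:3]])
"
```

```text
t 26.37 at [ 0.445  -0.3329  0.2656] psi 25.0 shift [0.3743 0.3057 0.005 ] spin -0.0 rows>= 11.6
side yellow_shaker_mid [(array([ 0.4438, -0.334 ,  0.1963]), 0.81)]
top yellow_shaker_mid []
```

Emit:
step_arm:
  motion:
    - {"x": 0.187, "y": 0.153, "z": 0, "spin": 0}
    - {"x": 0.187, "y": 0.153, "z": 0, "spin": 0}
    - {"x": 0.187, "y": 0.153, "z": 0, "spin": 0}
    - {"x": 0.187, "y": 0.153, "z": 0, "spin": 0}
    - {"x": 0.187, "y": 0.153, "z": 0, "spin": 0}
    - {"x": 0.187, "y": 0.153, "z": 0, "spin": 0}
    - {"x": 0.374, "y": 0.306, "z": 0, "spin": 0}
    - {"x": 0.374, "y": 0.306, "z": 0, "spin": 0}
    - {"x": 0.374, "y": 0.306, "z": 0, "spin": 0}
    - {"x": 0.374, "y": 0.306, "z": 0, "spin": 0}
    - {"x": 0.374, "y": 0.306, "z": 0, "spin": 0}
    - {"x": 0.374, "y": 0.306, "z": 0, "spin": 0}

```text
clock: 27.57
eef_pos: [0.5636, 0.1385, 0.2626]
orientation: [0.537, 0.844, -0.001, -0.001]
force: [0.5, -0.6, -1.2]
width: 0.048
grip_force: 30.0
```

Emit:
step_arm:
  motion:
    - {"x": 0, "y": 0, "z": 0, "spin": 0}
    - {"x": 0, "y": 0, "z": 0, "spin": 0}
    - {"x": 0, "y": 0, "z": 0, "spin": 0}

```text
clock: 27.82
eef_pos: [0.5635, 0.1354, 0.2628]
orientation: [0.537, 0.843, -0.001, -0.001]
force: [-0.1, 0.1, -2.4]
width: 0.048
grip_force: 30.0
```

```bash
python3 -c "
from h import *
go((.564,.1355),.122,25)
for c in('side','top'):
  save(c,'y2'+c)
  for q in('yellow_shaker_mid','yellow_cup_floor'): print(c,q,[(np.round(d['at'],4),round(d['p'],2)) for d in mark_of(c,q)[:3]])
"
```

```text
t 27.82 at [0.5635 0.1354 0.2628] psi 25.0 shift [-0.0002  0.0009  0.1408] spin 0.0 rows>= 3.4
side yellow_shaker_mid [(array([0.5644, 0.1341, 0.194 ]), 0.84)]
side yellow_cup_floor [(array([0.5647, 0.1385, 0.0079]), 0.64)]
top yellow_shaker_mid [(array([0.6044, 0.0345, 0.0048]), 0.42)]
top yellow_cup_floor [(array([0.5638, 0.1365, 0.009 ]), 0.62)]
```

Emit:
step_arm:
  motion:
    - {"x": 0.001, "y": 0.001, "z": 0.03, "spin": 0}
    - {"x": 0.001, "y": 0.001, "z": 0.06, "spin": 0}
    - {"x": 0.001, "y": 0.001, "z": 0.09, "spin": 0}
    - {"x": 0.001, "y": 0.001, "z": 0.11, "spin": 0}
    - {"x": 0.001, "y": 0.001, "z": 0.12, "spin": 0}
    - {"x": 0.001, "y": 0.001, "z": 0.128, "spin": 0}
    - {"x": 0.001, "y": 0.001, "z": 0.135, "spin": 0}
    - {"x": 0.001, "y": 0.001, "z": 0.135, "spin": 0}
    - {"x": 0.001, "y": 0.001, "z": 0.135, "spin": 0}

```text
clock: 28.87
eef_pos: [0.5652, 0.137, 0.1303]
orientation: [0.537, 0.843, 0.001, 0.001]
force: [-0.0, 0.1, -1.3]
width: 0.048
grip_force: 30.0
```

Emit:
step_arm:
  motion:
    - {"x": 0, "y": 0, "z": 0.002, "spin": 0}
    - {"x": 0, "y": 0, "z": 0.004, "spin": 0}
    - {"x": 0, "y": 0, "z": 0.004, "spin": 0}

```text
clock: 29.12
eef_pos: [0.5648, 0.137, 0.1257]
orientation: [0.537, 0.843, 0.0, 0.0]
force: [-1.0, -0.3, -1.4]
width: 0.048
grip_force: 30.0
```

Emit:
step_arm:
  motion:
    - {"x": 0, "y": 0, "z": 0.002, "spin": 0}
    - {"x": 0, "y": 0, "z": 0.003, "spin": 0}
    - {"x": 0, "y": 0, "z": 0.003, "spin": 0}

```text
clock: 29.37
eef_pos: [0.5646, 0.137, 0.1223]
orientation: [0.537, 0.843, 0.0, 0.0]
force: [0.1, -0.3, -1.0]
width: 0.0482
grip_force: 30.0
```

Emit:
step_arm:
  motion:
    - {"x": 0, "y": 0, "z": 0, "spin": 0}
    - {"x": 0, "y": 0, "z": 0, "spin": 0}
    - {"x": 0, "y": 0, "z": 0, "spin": 0}
    - {"x": 0, "y": 0, "z": 0, "spin": 0}
    - {"x": 0, "y": 0, "z": 0, "spin": 0}
    - {"x": 0, "y": 0, "z": 0, "spin": 0}
    - {"x": 0, "y": 0, "z": -0.03, "spin": 0}
    - {"x": 0, "y": 0, "z": -0.06, "spin": 0}
    - {"x": 0, "y": 0, "z": -0.1, "spin": 0}
    - {"x": 0, "y": 0, "z": -0.14, "spin": 0}
    - {"x": 0, "y": 0, "z": -0.16, "spin": 0}
    - {"x": 0, "y": 0, "z": -0.16, "spin": 0}
  grip: 1

```text
clock: 30.37
eef_pos: [0.5671, 0.1374, 0.29]
orientation: [0.537, 0.843, 0.004, 0.005]
force: [0.7, 0.8, 0.5]
width: 0.0952
grip_force: 0.0
```

Emit:
step_arm:
  motion:
    - {"x": 0.3, "y": 0.05, "z": 0, "spin": 0}
    - {"x": 0.3, "y": 0.05, "z": 0, "spin": 0}
    - {"x": 0.3, "y": 0.05, "z": 0, "spin": 0}
    - {"x": 0.3, "y": 0.05, "z": 0, "spin": 0}
    - {"x": 0.3, "y": 0.05, "z": 0, "spin": 0}
    - {"x": 0.3, "y": 0.05, "z": 0, "spin": 0}
    - {"x": 0.3, "y": 0.05, "z": 0, "spin": 0}
    - {"x": 0.3, "y": 0.05, "z": 0, "spin": 0}
    - {"x": 0.3, "y": 0.05, "z": 0, "spin": 0}
    - {"x": 0.3, "y": 0.05, "z": 0, "spin": 0}

```text
clock: 31.2
eef_pos: [0.4827, 0.43, 0.281]
orientation: [0.537, 0.844, -0.001, -0.0]
force: [-0.3, 0.2, 0.2]
width: 0.0953
grip_force: 0.0
```

```bash
python3 -c "
from h import *
for c in('side','top'):
  save(c,'f'+c)
  for q in('red_shaker_mid','green_shaker_mid','yellow_shaker_mid','lemon_mid','lemon_dish_floor','blue_shaker_mid','caper_jar_mid'): print(c,q,[(np.round(d['at'],4).tolist(),round(d['p'],2)) for d in mark_of(c,q)[:2]])
a=cv2.resize(cv2.imread('pics/fside.png')[130:330,200:420],(396,360));b=cv2.resize(cv2.imread('pics/ftop.png')[150:270,160:292+160-0],None,fx=1.35,fy=1.35)
A=np.zeros((530,400,3),np.uint8);A[:360,:396]=a;A[362:362+b.shape[0],:b.shape[1]]=b;cv2.imwrite('pics/fc.png',cv2.resize(A,(450,596)))
"
```

```text
side red_shaker_mid [([0.602, 0.0379, 0.0403], 0.64), ([0.456, 0.1008, 0.0483], 0.53)]
side green_shaker_mid [([0.5061, -0.0057, 0.0506], 0.73)]
side yellow_shaker_mid [([0.5585, 0.1352, 0.0526], 0.7), ([0.4343, 0.3975, 0.0451], 0.28)]
side lemon_mid [([0.6047, 0.0377, 0.0376], 0.82)]
side lemon_dish_floor [([0.5977, 0.0336, 0.0058], 0.55), ([0.6038, 0.0373, 0.0365], 0.17)]
side blue_shaker_mid [([0.4362, 0.3974, 0.0431], 0.81), ([0.5029, -0.0059, 0.0514], 0.71)]
side caper_jar_mid [([0.5891, -0.3211, 0.0529], 0.61)]
top red_shaker_mid [([0.4599, 0.0988, 0.0515], 0.66), ([0.6051, 0.0337, 0.008], 0.59)]
top green_shaker_mid [([0.5043, -0.0045, 0.0497], 0.8)]
top yellow_shaker_mid [([0.5644, 0.1347, 0.0468], 0.61)]
top lemon_mid [([0.6045, 0.0326, 0.0361], 0.76)]
top lemon_dish_floor [([0.604, 0.0339, 0.0047], 0.82)]
top blue_shaker_mid [([0.4604, 0.0992, 0.0088], 0.71), ([0.4332, 0.3983, 0.0443], 0.64)]
top caper_jar_mid [([0.5873, -0.3206, 0.0579], 0.94), ([0.6035, 0.0319, 0.0059], 0.46)]
```

View pics/fc.png

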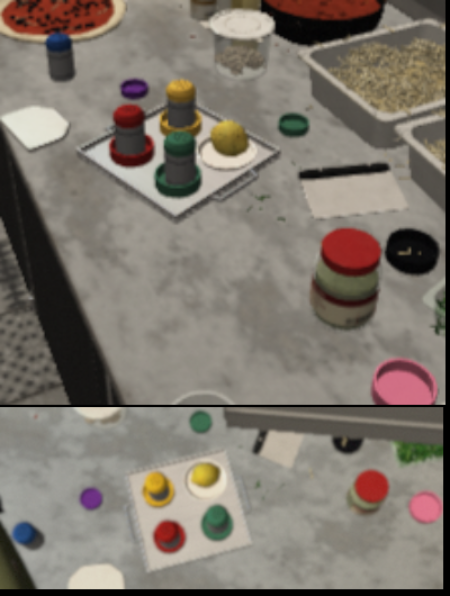

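All three shakers stand in their cups: red (130,135), yellow (180,105), green (180,165). The lemon is in the dish (230,140), and the blue shaker (60,55) and jar (345,275) have not moved. Handing in.

```bash
python3 -c "
from cell import robot
print(robot.sign_off())"
```

```text
the job is handed in; nothing more can be done
None
```

I handed the job in at about 31 s on the robot's clock; sign-off gave no verdict, but the last pictures show the red, green and yellow shakers upright in their matching cups, the lemon in the white dish, and the blue shaker and caper jar where they started.

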